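# Take the orange fence stop out of the T-slot plate

## Task

Slide the orange fence stop along its T-slot to the open end of the aluminium fixture plate, where the lips are cut away, lift it out there and stand it upright in the shallow blue tray. Leave the black stop where it is in its slot.

Things in the scene. Friction and masses are not known exactly. Their poses are not given: they have to be found in the camera images.
- stop: Orange-topped loose fence stop, 0.25 kg, 74 mm tall, its foot in one of the plate's two slots. Origin: centre of its underside, z up, x along the slot within 3 deg. White slippery foot 48 (x) x 34 x 8 mm, neck 12 mm wide up to 22 mm; above it a square post 28 x 28 mm, steel up to 34 mm, then orange to the top, sides square to its axes: grasp it from above, at 55 mm, across either pair of sides.
- black_stop: Black-topped stop in the plate's other slot, to be left alone. Same shape, size and origin as the orange stop, but with a black grip.
- plate: Fixed aluminium plate, x 240, y 180, 27 mm high, any yaw. Origin: centre of underside. Two T-slots along x at y = +50 and -50; slot floor 8 mm up; lip gap 18 mm, foot play 3 mm a side, 4 mm up. Lips from x = -120 (closed end) to +50; x = +50 to +120 is bare floor, the open end: a stop at x over +74 lifts out, +95 is best. Stops start at x = -80 to -20, slide freely, 115 to 175 mm to +x.
- tray: Fixed shallow blue tray, x 160, y 140, 30 mm high, walls and floor 5 mm thick, open on top. Origin: centre of its underside, on the table; inner floor 5 mm above it. It lies left or right of the plate; a black carton of similar size stands on the other side.
Things that resemble listed ones, but are neither listed nor needed, are in the scene too. Leave any pink or yellow look-alike of the stop alone. There is more than one size of the tray; the one meant has the size given above.

How it is judged (in metres and radians):
On the way:
1. the orange stop has been slid along its slot out to the plate's open end, its foot clear of the lips and still low over the slot floor (x of stop in the frame of plate between 0.071 and 0.16 m and z of stop in the frame of plate below 0.04 m), for 0.05 s.
At the end, for the whole second after the job is handed in: The orange stop stands upright (within 10 degrees) and at rest on the floor of the blue tray, anywhere between its walls; the black stop is within 15 mm of where it was (x of stop in the frame of tray between -0.07 and 0.07 m and y of stop in the frame of tray between -0.06 and 0.06 m and z of stop in the frame of tray below 0.015 m and angle between stop's own z axis and vertical below 0.175 rad and linear speed of stop below 0.03 m/s and distance of black_stop from where it was at the start of the episode below 0.015 m); the robot touches nothing.
It fails at once if the black stop is moved more than 15 mm (distance of black_stop from where it was at the start of the episode above 0.015 m).
It also fails if it takes over 42 s, if anything falls off the work surface, if the arm or the gripper's body presses on something with over 40 N, if the wrist force passes 120 N, or if a joint passes its speed limit or range.

## Robot

A 7-joint arm with a two-finger parallel gripper is mounted at the origin on the work surface. World frame = base frame: x ahead of the robot, y to its left, z up, the work surface at z = 0. Lengths are in mm, angles in rad, forces in N, time in s.
With the tool pointing down it reaches from about 400 to 875 mm from the base axis. Payload 4.4 kg.
Tool frame: the origin (TCP) lies on the centre line of the jaws, within the pads' length; the fingertips stand 25 mm ahead of it and the grasp point (between the pads) lies 6 mm ahead of it; x points along the fingers, y is the direction in which the jaws open and shut, and the axes are right-handed (so a half turn about x gives the same grasp; the last joint's range is limited). The gripper opens to 85 mm and grips with 20 to 120 N. Pads are 22 mm wide; open, the fingers measure 114 mm over their backs; the gripper's body (76 mm by 85 mm) begins 54 mm behind the grasp point. The pads swing forward as they close: fully open they stand 13 mm farther back than shut.
Start: joints at [1.249, 0.628, 0.038, 1.517, -0.027, 0.996, -0.02], TCP at [164.489, -628.857, 256.313] pointing down, gripper open.
Joint ranges: [-3.06, 3.06], [-0.37, 2.12], [-1.25, 1.32], [0.18, 2.47], [-1.1, 4.24], [0.23, 1.98], [-2.94, 2.94]. Speed limits (rad/s): [2.57, 2.57, 3.14, 3.14, 3.14, 3.14, 3.14].

## Interface

Orientations are given as [roll, pitch, yaw] about the fixed x, y, z axes, in that order (R = Rz(yaw) Ry(pitch) Rx(roll)).
In Python, from cell import * gives the robot as it stands. The module is installed in compiled form; this text tells all that it offers.
- The arm moves only by the tool jog_arm, never from a script. Its argument "series" is a list of rows, each a list of 3 entries, a list of its own where there are three numbers: the turn, a rotation vector about the tool's x, y, z in degrees, then the shift along the tool's x, y, z in mm, then the gripper's target within -1 to 1 (shut at 1, half-way at 0, fully open at -1). In form: [[[rx, ry, rz], [dx, dy, dz], hand], ...]. A call has 1 to 8 rows; each row shifts and turns the commanded pose from where the row before left it, along the tool's axes as they then stand; what a row does not reach is not made up. A row lasts 1/8 s, in which the tool goes at most 62.5 mm and 10.7 degrees, less where a joint would pass 70% of its speed; a pose out of reach is approached as far as the arm can. A call is refused whole if a number of a shift passes 62.5 or a number of a turn 10.7, either way. A call with a gripper value outside its range is refused whole. The fingers move at their own pace and stop on an object; the grip force is fixed at half the most. Time passes only in rows, so rows that do not move let the fingers close. It gives the time, the measured TCP pose, the force and the opening at its end, in the units of the state.
- read_state(): the state, without advancing time (a new reading comes with each control period).
- get_image(name): name is "scene" or "top"; returns a dict with "img" (384x512x3 uint8, red, green, blue), "range_z" (384x512 float32, mm along the optical axis (not along the pixel's ray), 0 where there is no reading), "fovy" (degrees; the focal length in pixels is half the picture's height over the tangent of half this angle, whatever the lens; pixels are square), "cx", "cy" (the principal point, pixels), "cam_to_world" (4x4, takes a point from camera to world coordinates). Camera axes: x right, y up, looking along -z (the intrinsics and any distortion apply to the point x, -y, -z); pixel columns grow to the right and rows downward; lengths in mm; the calibration is good to about 2 mm. A picture is of the moment at which its call begins.
- finish_job(): hands the job in, once; it reports no verdict.
The state is a dict: "clock": time; "qpos": joint angles; "qd": joint speeds; "tau": joint torques, N m; "eef_pos": TCP position; "tool_rot": TCP orientation; "force": force on the tool from outside, world axes, zero at the start; "torque": the same for the moment, N m; "width": finger opening in mm.
Only numpy, scipy, OpenCV 4.12 (cv2) and the standard library are available. Lean on these libraries where they do the work, as an engineer would, in place of code of your own. Each camera call takes 0.05 s, during which the arm holds its last target. There are 200 camera calls.

## Working session

There is one attempt and no reset: what is moved stays moved. The work goes in short steps, Python scripts to look and compute and a tool call to move; the robot and the scene stay as the last step left them, time stands still between calls to the robot, and variables do not carry over. Pictures are saved under pics/ and viewed, about 8 in all and at most 12, crops included, and the job is handed in when it is done.

Besides the shell and the picture viewer there is one more tool, called after "Request:" as name([rows], argument=value, ...), one row to a line, values as JSON. jog_arm: Moves the arm, as the interface text tells. Its arguments: {"type":"object","properties":{"series":{"type":"array"}},"required":["series"]}

```bash
mkdir -p pics; cat > h.py <<'E'
from cell import *
import numpy as np, cv2
def grab(name,fn):
    d=get_image(name); np.savez(fn+'.npz',**{k:np.array(v) for k,v in d.items()})
    cv2.imwrite('pics/'+fn+'.png',d['img'][:,:,::-1]); return d
def cloud(d):
    h,w=d['range_z'].shape; f=h/2/np.tan(np.radians(float(d['fovy']))/2)
    u,v=np.meshgrid(np.arange(w),np.arange(h)); z=d['range_z'].astype(float)
    p=np.stack([(u-d['cx'])/f*z,-(v-d['cy'])/f*z,-z,np.ones_like(z)],-1)
    return (p@np.array(d['cam_to_world']).T)[...,:3]
E
python3 - <<'E'
from h import *
for n in('top','scene'):
    d=grab(n,n+'0'); print(n,[k for k in d],d['fovy'],d['cx'],d['cy'],np.round(d['cam_to_world'],3).tolist(),{k:d[k] for k in d if k not in('img','range_z')}.keys())
s=read_state(); print(s)
E
```

```text
top ['img', 'range_z', 'fovy', 'cx', 'cy', 'cam_to_world'] 44.31457804524787 256.0269973737729 193.42987277184366 [[0.023, 0.988, -0.151, 331.851], [-1.0, 0.02, -0.022, 61.623], [-0.019, 0.151, 0.988, 1396.231], [0.0, 0.0, 0.0, 1.0]] dict_keys(['fovy', 'cx', 'cy', 'cam_to_world'])
scene ['img', 'range_z', 'fovy', 'cx', 'cy', 'cam_to_world'] 55.563999002859 253.82841828682803 192.56700351058132 [[-0.835, -0.371, 0.406, 972.557], [0.55, -0.587, 0.595, 729.175], [0.017, 0.72, 0.694, 772.841], [0.0, 0.0, 0.0, 1.0]] dict_keys(['fovy', 'cx', 'cy', 'cam_to_world'])
{'clock': 0.1, 'qpos': array([ 1.24920064,  0.62927232,  0.03843501,  1.51829296, -0.02698833,
        0.99631016, -0.02001365]), 'qd': array([-0.00110069, -0.0018619 , -0.00023738, -0.00105577, -0.0011154 ,
       -0.00098222, -0.00052948]), 'tau': array([ 2.86799390e-03, -5.64536798e+01,  1.23000685e+00, -1.93974227e+01,
        1.10928735e-02,  5.38015855e-03, -4.19090853e-06]), 'eef_pos': array([ 164.35589658, -628.32388296,  255.46074639]), 'tool_rot': array([-1.55739392,  1.56903125,  1.83999444]), 'force': array([ 0.04690564,  0.17484174, -0.05244525]), 'torque': array([ 0.03016549,  0.01022823, -0.01900863]), 'width': 85.08752466841617}
```

View pics/top0.png

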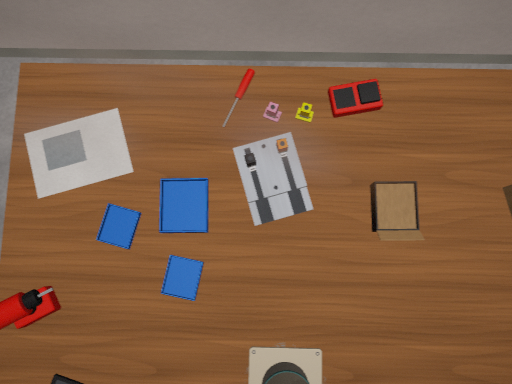

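View pics/scene0.png

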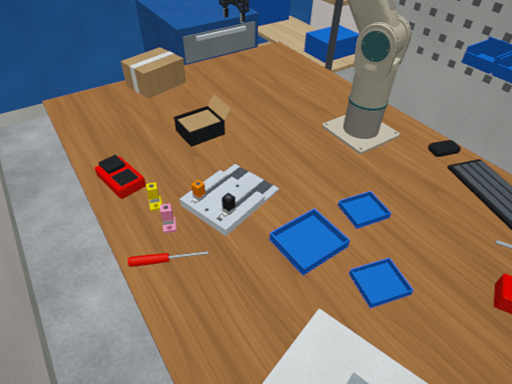

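The top view shows the plate at about (272,178) with its open end toward the lower right. The orange stop is in the right slot at (282,145) and the black one in the left slot at (250,159). The big blue tray is at (184,206), with two smaller trays at (119,226) and (183,277). Next I'll measure positions.

```bash
cat > m.py <<'E'
from h import *
def rect(p):
    r=cv2.minAreaRect(p.astype(np.float32)); return np.round(r[0],1),np.round(r[1],1),round(r[2],2)
def meas(n):
    d=np.load(n+'.npz'); P=cloud(d); hsv=cv2.cvtColor(d['img'],cv2.COLOR_RGB2HSV); H,S,V=[hsv[...,i] for i in range(3)]
    x,y,z=[P[...,i] for i in range(3)]; ok=d['range_z']>0
    print(n,'table z',np.median(z[ok&(abs(z)<15)]))
    roi=ok&(x>330)&(x<720)&(y>-120)&(y<180)
    m=roi&(S<60)&(z>20)&(z<33); print(' plate',m.sum(),np.median(z[m]),rect(P[m][:,:2]))
    for nm,c in(('orange',(H>8)&(H<20)&(S>170)&(z>40)),('black',(V<70)&(z>45))):
        q=roi&c; t=q&(z>68)&(z<82)
        if q.sum(): print(' ',nm,q.sum(),np.percentile(z[q],[5,50,95]).round(1),'top',t.sum(),P[t].mean(0).round(1), rect(P[t][:,:2]) if t.sum()>4 else '')
    b=((H>100)&(H<125)&(S>180)&ok&(abs(z)<50)&(x>100)&(x<800)&(abs(y)<700)).astype(np.uint8)
    k,l,st,c=cv2.connectedComponentsWithStats(b)
    for i in range(1,k):
        if st[i,4]>150:
            q=l==i; r=q&(z>22); print('  blue',st[i].tolist(),np.percentile(z[q],[5,50,95]).round(1),rect(P[q][:,:2]),'rim',rect(P[r][:,:2]) if r.sum()>4 else '')
E
python3 - <<'E'
from m import *
meas('top0'); meas('scene0')
a=cv2.imread('pics/top0.png')[120:240,150:330]; b=cv2.imread('pics/scene0.png')[150:245,170:290]
a=cv2.resize(a,None,fx=3.3,fy=3.3,interpolation=cv2.INTER_CUBIC)
cv2.imwrite('pics/c1.png',a)
E
```

```text
top0 table z 0.3065036992906016
 plate 2606 27.27629618472065 (array([622.9,  53.7]), array([171.1, 179.7]), 17.25)
  black 64 [52.5 79.3 86.6] top 33 [628.6 111.9  78.4] (array([633.4, 112. ]), array([28.7, 23.6]), 19.62)
  blue [160, 178, 48, 54, 2435] [ 0.9  6.  30.5] (array([504. , 303.9]), array([157.4, 139. ]), 1.44) rim (array([504. , 303.9]), array([157.4, 139. ]), 1.44)
  blue [97, 204, 44, 45, 1251] [-1.   4.7 21.2] (array([437.9, 495. ]), array([ 99.7, 109.9]), 75.49) rim (array([437.6, 494. ]), array([ 97.6, 109.9]), 75.49)
  blue [162, 255, 41, 45, 1218] [-0.7  4.2 20.2] (array([293.5, 300.4]), array([ 97.1, 110.3]), 79.08) rim (array([293.7, 299.9]), array([ 96.3, 109.7]), 79.19)
scene0 table z -0.7215958369515647
 plate 1972 26.02772720175784 (array([624.5,  55.3]), array([174. , 182.9]), 17.35)
  orange 161 [48.  71.5 82.4] top 80 [684.4  25.6  77.4] (array([681.9,  20.4]), array([29.8, 30. ]), 19.76)
  black 150 [48.2 69.7 82.2] top 74 [639.6 119.1  76.8] (array([637.7, 114.8]), array([26.8, 25.6]), 20.87)
  blue [339, 192, 52, 36, 1136] [ 0.3  3.8 19.9] (array([296.6, 302.2]), array([102. , 115.6]), 78.82) rim (array([322.6, 336.1]), array([ 56.3, 128.8]), 46.07)
  blue [270, 209, 79, 66, 2882] [ 2.2  5.1 28.7] (array([505.8, 307.3]), array([162. , 139.3]), 2.21) rim (array([505.4, 307.3]), array([161.1, 139.5]), 2.01)
  blue [350, 258, 63, 50, 1857] [ 0.7  3.6 20.3] (array([440.1, 498.3]), array([ 99.5, 115.5]), 75.24) rim (array([444. , 505.1]), array([ 83.8, 117.1]), 68.35)
```

View pics/c1.png

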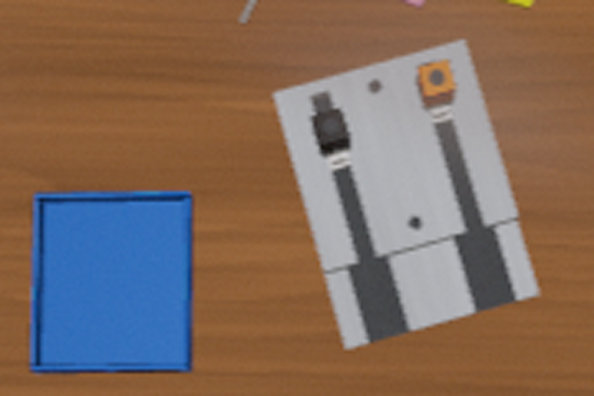

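```bash
cat > plan.py <<'E'
from h import *
from scipy.spatial.transform import Rotation as Ro
yaw=np.radians(197.3); d=np.array([np.cos(yaw),np.sin(yaw),0]); e=np.array([-d[1],d[0],0]); C=np.array([590.1,44.1,0])
def plate(x,y,z): return C+d*x+e*y+[0,0,z]
def plan(p,ydir,nrow):
    s=read_state(); R=Ro.from_euler('xyz',s['tool_rot']); 
    y=np.array(ydir)/np.linalg.norm(ydir); y=y*np.sign(y@R.as_matrix()[:,1])
    X=np.array([0,0,-1.]); T=Ro.from_matrix(np.column_stack([X,y,np.cross(X,y)]))
    rv=(R.inv()*T).as_rotvec(); print('t',s['clock'],'pos',s['eef_pos'].round(1),'F',s['force'].round(1),'w',round(s['width'],1))
    print('R',R.as_matrix().round(3).tolist()); print('turn total deg',np.degrees(rv).round(2))
    dp=(p-s['eef_pos'])/nrow; print('target',p.round(1),'shift total, tool axes now',R.inv().apply(p-s['eef_pos']).round(1))
    for i in range(nrow): print((np.degrees(rv)/nrow).round(2),(R*Ro.from_rotvec(rv*i/nrow)).inv().apply(dp).round(1))
E
python3 - <<'E'
from plan import *
p=plate(-80.8,50,150); plan(p,d,16)
print(plate(-80.8,50,69),plate(95,50,69))
E
```

```text
t 0.1 pos [ 164.4 -628.3  255.5] F [ 0.   0.2 -0.1] w 85.1
R [[-0.0, 0.253, -0.967], [0.002, -0.967, -0.253], [-1.0, -0.002, 0.0]]
turn total deg [8.736e+01 8.000e-02 8.000e-02]
target [682.1  20.4 150. ] shift total, tool axes now [ 106.3 -496.4 -665. ]
[5.46 0.   0.  ] [  6.6 -31.  -41.6]
[5.46 0.   0.  ] [  6.6 -34.8 -38.4]
[5.46 0.   0.  ] [  6.6 -38.3 -34.9]
[5.46 0.   0.  ] [  6.6 -41.5 -31.1]
[5.46 0.   0.  ] [  6.6 -44.3 -27. ]
[5.46 0.   0.  ] [  6.6 -46.6 -22.7]
[5.46 0.   0.  ] [  6.6 -48.6 -18.2]
[5.46 0.   0.  ] [  6.6 -50.1 -13.5]
[5.46 0.   0.  ] [  6.6 -51.1  -8.6]
[5.46 0.   0.  ] [  6.6 -51.7  -3.7]
[5.46 0.   0.  ] [  6.6 -51.9   1.2]
[5.46 0.   0.  ] [  6.6 -51.5   6.1]
[5.46 0.   0.  ] [  6.6 -50.7  11. ]
[5.46 0.   0.  ] [  6.6 -49.4  15.8]
[5.46 0.   0.  ] [  6.6 -47.7  20.4]
[5.46 0.   0.  ] [  6.6 -45.5  24.9]
[682.1134163   20.38984985  69.        ] [514.26646775 -31.88865301  69.        ]
```

```bash
python3 - <<'E'
from plan import *
s=read_state(); R=Ro.from_euler('xyz',s['tool_rot']); dp=(plate(-80.8,50,190)-s['eef_pos'])/16
for i in range(8): print((R*Ro.from_rotvec([np.radians(-5.8*i),0,0])).inv().apply(dp).round(0))
E
```

```text
[  4. -31. -42.]
[  4. -27. -44.]
[  4. -22. -47.]
[  4. -17. -49.]
[  4. -12. -50.]
[  4.  -7. -51.]
[  4.  -2. -52.]
[  4.   3. -52.]
```

Request:
jog_arm([
  [[-5.8, 0, 0], [4, -31, -42], -1],
  [[-5.8, 0, 0], [4, -27, -44], -1],
  [[-5.8, 0, 0], [4, -22, -47], -1],
  [[-5.8, 0, 0], [4, -17, -49], -1],
  [[-5.8, 0, 0], [4, -12, -50], -1],
  [[-5.8, 0, 0], [4, -7, -51], -1],
  [[-5.8, 0, 0], [4, -2, -52], -1],
  [[-5.8, 0, 0], [4, 3, -52], -1],
])

```text
clock: 1.1
eef_pos: [423.3, -303.0, 224.1]
tool_rot: [-1.533, 1.571, 2.678]
force: [0.4, -0.7, 0.1]
width: 85.3
```

```bash
python3 - <<'E'
from plan import *
print(read_state()['qpos'].round(2)); plan(plate(-80.8,50,150),d,8)
E
```

```text
[ 0.7   0.49 -0.19  1.91  0.13  0.75 -0.07]
t 1.1 pos [ 423.3 -303.   224.1] F [ 0.4 -0.7  0.1] w 85.3
R [[-0.0, 0.877, -0.481], [0.0, -0.481, -0.877], [-1.0, -0.0, 0.0]]
turn total deg [-4.607e+01 -0.000e+00  1.000e-02]
target [682.1  20.4 150. ] shift total, tool axes now [  74.1   71.2 -408. ]
[-5.76 -0.    0.  ] [  9.3   8.9 -51. ]
[-5.76 -0.    0.  ] [  9.3  14.  -49.9]
[-5.76 -0.    0.  ] [  9.3  18.9 -48.2]
[-5.76 -0.    0.  ] [  9.3  23.6 -46.1]
[-5.76 -0.    0.  ] [  9.3  28.2 -43.5]
[-5.76 -0.    0.  ] [  9.3  32.4 -40.4]
[-5.76 -0.    0.  ] [  9.3  36.3 -37. ]
[-5.76 -0.    0.  ] [  9.3  39.8 -33.1]
```

Request:
jog_arm([
  [[-5.8, 0, 0], [9, 9, -51], -1],
  [[-5.8, 0, 0], [9, 14, -50], -1],
  [[-5.8, 0, 0], [9, 19, -48], -1],
  [[-5.8, 0, 0], [9, 24, -46], -1],
  [[-5.8, 0, 0], [9, 28, -43], -1],
  [[-5.8, 0, 0], [9, 32, -40], -1],
  [[-5.8, 0, 0], [9, 36, -37], -1],
  [[-5.5, 0, 0], [9, 40, -33], -1],
])

```text
clock: 2.1
eef_pos: [682.1, 18.8, 151.5]
tool_rot: [-1.433, 1.57, -2.702]
force: [-0.7, -0.7, -0.1]
width: 85.5
```

```bash
python3 - <<'E'
from plan import *
print(read_state()['qpos'].round(2)); plan(plate(-80.8,50,69),d,4)
grab('scene','s1')
from m import *
meas('s1')
a=cv2.imread('pics/s1.png')[130:250,150:310]
cv2.imwrite('pics/c2.png',cv2.resize(a,None,fx=4,fy=4,interpolation=cv2.INTER_CUBIC))
E
```

```text
[ 0.13  0.81 -0.36  1.5   0.34  0.89 -0.04]
t 2.1 pos [682.1  18.8 151.5] F [-0.7 -0.7 -0.1] w 85.5
R [[-0.001, 0.955, 0.298], [-0.0, 0.298, -0.955], [-1.0, -0.001, 0.0]]
turn total deg [0.03 0.01 0.05]
target [682.1  20.4  69. ] shift total, tool axes now [82.5  0.5 -1.5]
[0.01 0.   0.01] [20.6  0.1 -0.4]
[0.01 0.   0.01] [20.6  0.1 -0.4]
[0.01 0.   0.01] [20.6  0.1 -0.4]
[0.01 0.   0.01] [20.6  0.1 -0.4]
s1 table z -0.7206715667645085
 plate 1979 26.013427304719357 (array([625.2,  55.4]), array([173.5, 183.7]), 17.22)
  orange 161 [47.5 71.8 82.6] top 80 [684.8  25.6  76.9] (array([681.8,  22.1]), array([27.8, 27.7]), 16.05)
  black 1727 [ 72.1 274.2 491.5] top 70 [639.5 119.4  77. ] (array([636.8, 115.6]), array([27. , 23.4]), 14.33)
  blue [339, 192, 52, 36, 1135] [ 0.2  3.7 19.7] (array([296., 303.]), array([101. , 115.1]), 79.32) rim (array([295.6, 317.8]), array([125.9,  69.7]), 5.74)
  blue [270, 209, 79, 66, 2884] [ 2.1  5.2 28.7] (array([505.9, 307.2]), array([161.6, 139.9]), 1.87) rim (array([506. , 307.2]), array([161.6, 139.7]), 1.99)
  blue [350, 258, 63, 50, 1869] [ 0.8  3.7 20.1] (array([440.7, 498. ]), array([100.7, 114.3]), 75.39) rim (array([447.5, 497.5]), array([96.1, 98.5]), 75.64)
```

View pics/c2.png

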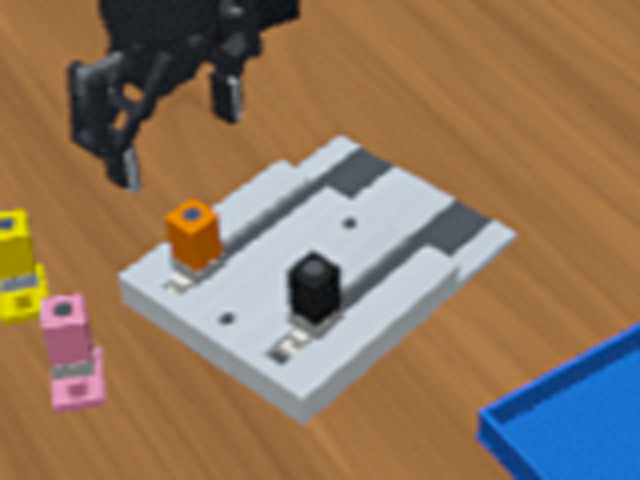

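The jaws straddle the orange post at crop position (193,240) and open along the slot. I'll descend and close.

Request:
jog_arm([
  [[0, 0, 0], [30, 0, -1.5], -1],
  [[0, 0, 0], [30, 0, 0], -1],
  [[0, 0, 0], [15, 0, 0], -1],
  [[0, 0, 0], [6, 0, 0], -1],
  [[0, 0, 0], [0, 0, 0], -1],
])

```text
clock: 2.78
eef_pos: [681.3, 19.1, 71.7]
tool_rot: [1.474, 1.57, 0.203]
force: [-0.2, 0.2, -0.5]
width: 85.3
```

Request:
jog_arm([
  [[0, 0, 0], [0, 0, 0], 1],
  [[0, 0, 0], [0, 0, 0], 1],
  [[0, 0, 0], [0, 0, 0], 1],
  [[0, 0, 0], [0, 0, 0], 1],
  [[0, 0, 0], [0, 0, 0], 1],
  [[0, 0, 0], [0, 0, 0], 1],
  [[0, 0, 0], [0, 0, 0], 1],
  [[0, 0, 0], [0, 0, 0], 1],
])

```text
clock: 3.78
eef_pos: [681.5, 19.1, 71.9]
tool_rot: [1.197, 1.57, -0.074]
force: [-0.3, 0.3, 5.9]
width: 27.6
```

```bash
python3 - <<'E'
from plan import *
plan(plate(95,50,70),d,8)
E
```

```text
t 3.775 pos [681.5  19.1  71.9] F [-0.3  0.3  5.9] w 27.6
R [[0.001, 0.956, 0.295], [-0.0, 0.295, -0.956], [-1.0, 0.001, 0.0]]
turn total deg [-0.15  0.02 -0.06]
target [514.3 -31.9  70. ] shift total, tool axes now [   1.8 -174.8   -0.6]
[-0.02  0.   -0.01] [  0.2 -21.9  -0.1]
[-0.02  0.   -0.01] [  0.2 -21.9  -0.1]
[-0.02  0.   -0.01] [  0.2 -21.9  -0.1]
[-0.02  0.   -0.01] [  0.2 -21.9  -0.1]
[-0.02  0.   -0.01] [  0.2 -21.9  -0.1]
[-0.02  0.   -0.01] [  0.2 -21.9  -0.1]
[-0.02  0.   -0.01] [  0.2 -21.9  -0.1]
[-0.02  0.   -0.01] [  0.2 -21.9  -0.1]
```

Request:
jog_arm([
  [[0, 0, 0], [-2, 0, 0], 1],
  [[0, 0, 0], [0, -5, 0], 1],
  [[0, 0, 0], [0, -15, 0], 1],
  [[0, 0, 0], [0, -15, 0], 1],
  [[0, 0, 0], [0, -15, 0], 1],
  [[0, 0, 0], [0, -15, 0], 1],
  [[0, 0, 0], [0, -15, 0], 1],
  [[0, 0, 0], [0, 0, 0], 1],
])

```text
clock: 4.78
eef_pos: [602.8, -5.2, 72.8]
tool_rot: [-1.611, 1.568, -2.883]
force: [0.8, 0.4, -2.5]
width: 27.2
```

```bash
python3 - <<'E'
from plan import *
plan(plate(95,50,72),d,6)
E
```

```text
t 4.775 pos [602.8  -5.2  72.8] F [ 0.8  0.4 -2.5] w 27.2
R [[-0.003, 0.956, 0.295], [-0.001, 0.295, -0.956], [-1.0, -0.003, -0.0]]
turn total deg [-0.17 -0.01  0.17]
target [514.3 -31.9  72. ] shift total, tool axes now [  1.  -92.5  -0.6]
[-0.03 -0.    0.03] [  0.2 -15.4  -0.1]
[-0.03 -0.    0.03] [  0.2 -15.4  -0.1]
[-0.03 -0.    0.03] [  0.2 -15.4  -0.1]
[-0.03 -0.    0.03] [  0.2 -15.4  -0.1]
[-0.03 -0.    0.03] [  0.1 -15.4  -0.1]
[-0.03 -0.    0.03] [  0.1 -15.4  -0.1]
```

Sliding well: it now carries the stop's own weight and there is little lateral force.

Request:
jog_arm([
  [[0, 0, 0], [0, -15, 0], 1],
  [[0, 0, 0], [0, -16, 0], 1],
  [[0, 0, 0], [0, -16, 0], 1],
  [[0, 0, 0], [0, -16, 0], 1],
  [[0, 0, 0], [0, -16, 0], 1],
  [[0, 0, 0], [0, -14, 0], 1],
  [[0, 0, 0], [0, 0, 0], 1],
  [[0, 0, 0], [0, 0, 0], 1],
])

```text
clock: 5.78
eef_pos: [516.9, -31.5, 73.5]
tool_rot: [1.562, 1.569, 0.291]
force: [0.3, 0.5, -2.6]
width: 27.4
```

```bash
python3 - <<'E'
from plan import *
plan(np.array([505,305.5,150]),d,6)
grab('scene','s2')
a=cv2.imread('pics/s2.png')[110:290,150:390]
cv2.imwrite('pics/c3.png',cv2.resize(a,None,fx=3,fy=3,interpolation=cv2.INTER_CUBIC))
E
```

```text
t 5.775 pos [516.9 -31.5  73.5] F [ 0.3  0.5 -2.6] w 27.4
R [[0.002, 0.955, 0.295], [0.001, 0.295, -0.955], [-1.0, 0.002, 0.0]]
turn total deg [-0.13  0.   -0.11]
target [505.  305.5 150. ] shift total, tool axes now [ -76.4   88.2 -325.5]
[-0.02  0.   -0.02] [-12.7  14.7 -54.3]
[-0.02  0.   -0.02] [-12.7  14.7 -54.2]
[-0.02  0.   -0.02] [-12.7  14.7 -54.2]
[-0.02  0.   -0.02] [-12.7  14.8 -54.2]
[-0.02  0.   -0.02] [-12.7  14.8 -54.2]
[-0.02  0.   -0.02] [-12.8  14.8 -54.2]
```

View pics/c3.png

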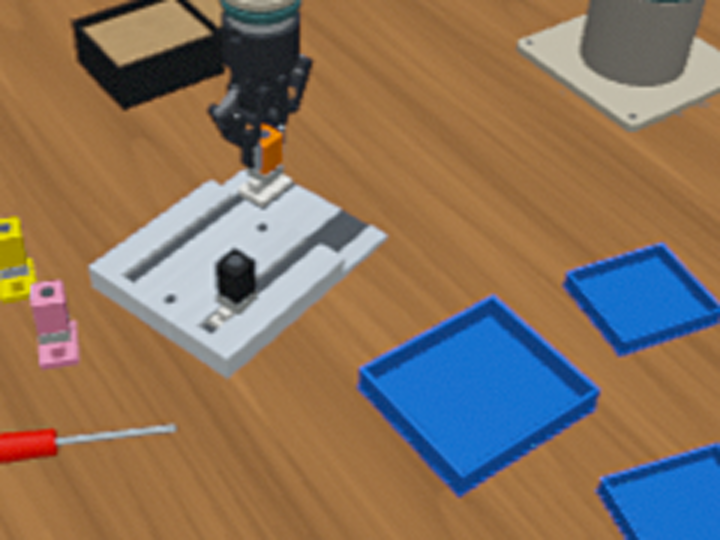

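The white foot is at crop position (267,187), on the bare floor and clear of the lips. I'll lift it and carry it to the tray.

Request:
jog_arm([
  [[0, 0, 0], [-20, 0, 0], 1],
  [[0, 0, 0], [-35, 0, 0], 1],
  [[0, 0, 0], [-30, 0, 0], 1],
  [[0, 0, 0], [0, 10, -35], 1],
  [[0, 0, 0], [0, 13, -50], 1],
  [[0, 0, 0], [0, 15, -55], 1],
  [[0, 0, 0], [0, 15, -55], 1],
  [[0, 0, 0], [0, 15, -55], 1],
])

```text
clock: 6.82
eef_pos: [507.3, 229.4, 158.5]
tool_rot: [1.876, 1.57, 0.604]
force: [1.7, -0.3, -2.9]
width: 27.3
```

```bash
python3 - <<'E'
from plan import *
print(read_state()['qpos'].round(2)); plan(np.array([505,305.5,150]),d,3)
E
```

```text
[-0.25  0.64 -0.34  1.87  0.32  0.68 -0.48]
t 6.825 pos [507.3 229.4 158.5] F [ 1.7 -0.3 -2.9] w 27.3
R [[0.001, 0.955, 0.295], [0.001, 0.295, -0.955], [-1.0, 0.001, -0.0]]
turn total deg [-0.13 -0.02 -0.06]
target [505.  305.5 150. ] shift total, tool axes now [  8.5  20.3 -73.4]
[-0.04 -0.01 -0.02] [  2.8   6.8 -24.5]
[-0.04 -0.01 -0.02] [  2.8   6.8 -24.5]
[-0.04 -0.01 -0.02] [  2.8   6.8 -24.5]
```

Request:
jog_arm([
  [[0, 0, 0], [3, 7, -25], 1],
  [[0, 0, 0], [3, 7, -25], 1],
  [[0, 0, 0], [2, 6, -20], 1],
  [[0, 0, 0], [0, 0, 0], 1],
  [[0, 0, 0], [25, 0, 0], 1],
  [[0, 0, 0], [25, 0, 0], 1],
  [[0, 0, 0], [20, 0, 0], 1],
  [[0, 0, 0], [0, 0, 0], 1],
])

```text
clock: 7.82
eef_pos: [504.9, 297.6, 79.0]
tool_rot: [-1.019, 1.567, -2.292]
force: [-0.2, 0.0, -3.4]
width: 27.2
```

```bash
python3 - <<'E'
from plan import *
plan(np.array([505,305.5,69]),d,1)
E
```

```text
t 7.825 pos [504.9 297.6  79. ] F [-0.2  0.  -3.4] w 27.2
R [[-0.003, 0.956, 0.294], [-0.003, 0.294, -0.956], [-1.0, -0.003, 0.002]]
turn total deg [-0.23  0.12  0.2 ]
target [505.  305.5  69. ] shift total, tool axes now [10.   2.4 -7.6]
[-0.23  0.12  0.2 ] [10.   2.4 -7.6]
```

Request:
jog_arm([
  [[0, 0, 0], [4, 2, -7], 1],
  [[0, 0, 0], [4, 0, 0], 1],
  [[0, 0, 0], [1, 0, 0], 1],
  [[0, 0, 0], [0, 0, 0], 1],
  [[0, 0, 0], [0, 0, 0], 1],
])

```text
clock: 8.45
eef_pos: [505.4, 307.0, 71.5]
tool_rot: [1.333, 1.571, 0.061]
force: [0.0, -0.2, -2.9]
width: 27.4
```

Request:
jog_arm([
  [[0, 0, 0], [1, 0, 0], 1],
  [[0, 0, 0], [1, 0, 0], 1],
  [[0, 0, 0], [0, 0, 0], 1],
])

```text
clock: 8.82
eef_pos: [505.2, 307.0, 69.2]
tool_rot: [-1.132, 1.571, -2.403]
force: [-0.5, 0.2, -3.1]
width: 27.4
```

Request:
jog_arm([
  [[0, 0, 0], [1, 0, 0], 1],
  [[0, 0, 0], [0, 0, 0], 1],
])

```text
clock: 9.07
eef_pos: [505.3, 307.1, 68.9]
tool_rot: [1.021, 1.57, -0.251]
force: [-0.7, -1.2, 3.3]
width: 27.3
```

Contact with the tray floor. I'll open the jaws and retreat upward.

Request:
jog_arm([
  [[0, 0, 0], [0, 0, 0], -1],
  [[0, 0, 0], [0, 0, 0], -1],
  [[0, 0, 0], [0, 0, 0], -1],
  [[0, 0, 0], [0, 0, 0], -1],
  [[0, 0, 0], [0, 0, 0], -1],
  [[0, 0, 0], [-20, 0, 0], -1],
  [[0, 0, 0], [-50, 0, 0], -1],
  [[0, 0, 0], [-60, 0, 0], -1],
])

```text
clock: 10.07
eef_pos: [504.6, 306.6, 198.8]
tool_rot: [-1.347, 1.568, -2.618]
force: [1.0, 0.8, -0.0]
width: 85.5
```

```bash
python3 - <<'E'
from plan import *
s=read_state(); print(s['clock'],s['eef_pos'],s['force'],s['width'])
d=grab('scene','s3'); P=cloud(d); hsv=cv2.cvtColor(d['img'],cv2.COLOR_RGB2HSV)
m=(hsv[...,0]>8)&(hsv[...,0]<20)&(hsv[...,1]>170)&(P[...,2]>35)&(P[...,2]<90)&(P[...,1]>200)&(P[...,1]<400)
print('orange',m.sum(),P[m].mean(0).round(1),np.percentile(P[m][:,2],[5,95]))
from m import meas
meas('s3')
a=cv2.imread('pics/s3.png')[110:290,150:390]
cv2.imwrite('pics/c4.png',cv2.resize(a,None,fx=3,fy=3,interpolation=cv2.INTER_CUBIC))
E
```

```text
10.075 [504.64590444 306.60716415 198.78734669] [ 1.04516067  0.83936471 -0.03751001] 85.51361186890435
orange 165 [513.2 315.8  66.3] [45.57012255 79.6254612 ]
s3 table z -0.7135980524084289
 plate 2115 25.968770350248292 (array([625. ,  55.3]), array([172.3, 183.6]), 16.52)
  black 152 [46.9 70.1 81.8] top 74 [640.2 118.9  77.2] (array([638.2, 114.7]), array([25.3, 25.9]), 19.06)
  blue [339, 192, 52, 36, 1131] [ 0.4  3.7 19.5] (array([296.1, 303.1]), array([ 99.9, 115.6]), 79.46) rim (array([307.9, 316. ]), array([ 67.6, 110.8]), 66.39)
  blue [270, 209, 79, 66, 2411] [ 2.3  5.6 28.9] (array([505.9, 307.6]), array([160.8, 139. ]), 1.83) rim (array([505.7, 307.8]), array([160.5, 138.7]), 2.13)
  blue [350, 258, 63, 50, 1864] [ 0.9  3.6 20.1] (array([440.8, 498.4]), array([ 99. , 114.7]), 75.48) rim (array([466.1, 516.2]), array([ 66.4, 131.3]), 40.02)
```

View pics/c4.png

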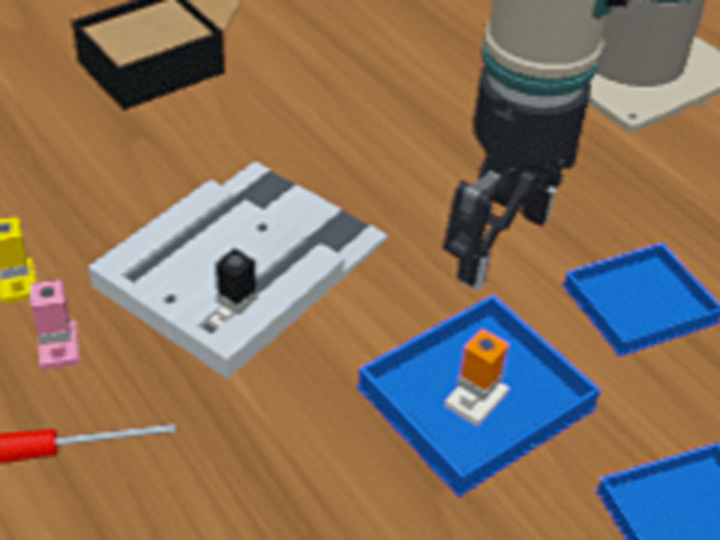

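The orange stop stands upright in mid-tray, at crop position (480,375). The black stop has not moved, and the gripper is clear.

```bash
python3 -c "
from cell import *
print(finish_job())"
```

```text
the job is handed in; nothing more can be done
None
```

I slid the orange stop about 172 mm along its slot to the open end, lifted it out there, and stood it upright in the middle of the large blue tray. The job was handed in at about 10.1 s of the 42 s allowed.

- **Open end:** the stop was at about x = +93 mm in the plate frame, with its foot low over the slot floor and clear of the lips in the picture.
- **Orange stop:** the last image shows it upright, with the orange top at about 79 mm, as expected on the tray floor. I released it at about (505, 307) mm, and the tray centre measured (505.5, 307).
- **Black stop:** it measured within about 1 mm of where it started, within measurement noise.
- **Gripper:** it was open and about 130 mm above the release height, with contact force near zero. The highest force reported was about 6 N.

No check failed. The two cameras disagreed by 1–4 mm on positions, which is close to their stated calibration.

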